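# Index the soldering turntable to its next hole

### The arm

A 6-joint arm with a two-finger parallel gripper is mounted at the origin on the work surface. World frame = base frame: x ahead of the robot, y to its left, z up, the work surface at z = 0. Lengths are in m, angles in rad, forces in N, time in s.
With the tool pointing down it reaches from about 0.275 to 0.775 m from the base axis. Payload 14.6 kg.
Tool frame: the origin (TCP) lies between the finger pads; the fingertips stand 17 mm ahead of it and the grasp point (between the pads) lies 2 mm behind it (arm.tips_ahead is the z of the fingertips in the tool frame, in m); z points along the fingers, y is the line along which they close (so a half turn about z gives the same grasp; the last joint's range is limited). The gripper opens to 85 mm and grips with 20 to 120 N. Pads are 22 mm wide; open, the fingers measure 114 mm over their backs; the gripper's body (76 mm by 85 mm) begins 54 mm behind the grasp point. The pads swing forward as they close: fully open they stand 13 mm farther back than shut.
Start: joints at [-1.429, 0.263, -0.048, 1.259, 0, 1.415], TCP at [0.154, -0.502, 0.248] pointing down, gripper open.
Joint ranges: [-2.65, 2.65], [-0.89, 1.7], [-1.18, 1.37], [-2.13, 2.11], [-1.35, 1.29], [-3.14, 3.14]. Speed limits (rad/s): [1.89, 1.89, 2.57, 2.79, 3.14, 3.14].

### API

Orientations are given as [roll, pitch, yaw] about the fixed x, y, z axes, in that order (R = Rz(yaw) Ry(pitch) Rx(roll)).
In Python, from rig import arm gives the robot as it stands. Calls block until the motion is done:
- arm.goto(position, orientation): joint-space move of the TCP to a pose.
- arm.servo_line(position, frame=None, max_speed=0.15): straight line of the TCP; frame=None keeps the orientation; max_speed is the mean speed in m/s.
- arm.move_j(angles): joint-space move.
- arm.ungrasp() and arm.grab(effort=None): open the fingers fully, or close them until they stop; effort is the grip in N (None keeps the last).
- arm.pause(seconds).
- arm.inverse_kinematics(position, orientation): joint angles nearest the present ones, or None.
- arm.observe(): the state.
- arm.grab_frame(name): name is "scene" or "top" or "wrist"; returns the picture (384x512x3 uint8, red, green, blue); there is no depth.
- arm.calibration(name): a dict with "fx", "fy", "cx", "cy" (pixels), "R" (3x3) and "t" (3): a world point X has camera coordinates R X + t. Camera axes: x right, y down, z forward; pixel columns grow to the right and rows downward; lengths in m; the calibration is good to about 2 mm. A picture is of the moment at which its call begins: read the wrist's pose just before it. calibration takes no time and is no camera call; for the wrist camera it gives the pose at the moment of the call.
A pose or a line that the arm cannot do raises arm.IKError and nothing moves.
- arm.job_done(): hands the job in; it is judged then, once.
The state is a dict: "t": time; "q": joint angles; "joint_velocities": joint speeds; "tau": joint torques, N m; "eef_pos": TCP position; "tcp_rot": TCP orientation; "ft_force": force on the tool from outside, world axes, zero at the start; "ft_torque": the same for the moment, N m; "gripper_width": finger opening in m; "grasp_force": force on a finger pad.
Only numpy, scipy, OpenCV 4.12 (cv2) and the standard library are available. Lean on these libraries where they do the work, as an engineer would, in place of code of your own. Each camera call takes 0.05 s, during which the arm holds its last target. There are 200 camera calls.

### The job

Pull the spring-loaded index pin of the soldering turntable up out of its home hole, turn the table counter-clockwise (seen from above) with the pin out, and let the pin into the next hole so that it drops fully home and locks the table, then let go. Where the next hole lies has been adjusted by hand, so feel for it with the pin riding on the plate. Do not force the pin against the plate or the side of a hole, and leave the things around the turntable where they stand.

Things in the scene. Friction and masses are not known exactly. Their poses are not given: they have to be found in the camera images.
- fixture: Base of the turntable: a round dark steel plate 290 mm across, fixed to the bench. Origin on the vertical turning axis at bench level, z up; its -x axis points to the home hole. On it lies a flat metal ring segment (radius 97 to 133 mm, top 40 mm above the bench, its first 0.5 rad from home 0.6 mm higher) on which the pin can ride.
- home_hole (a point): Mouth of the home hole, where the pin sits at first. The ring segment has exactly two holes, each 11 mm square, at 115 mm from the turning axis: this one (turn 0) and the next hole, at an unmeasured place between 0.60 and 1.00 rad (34 to 57 degrees) counter-clockwise of it.
- table_disc (a joint): Turn of the table on its base, rad: 0 with the pin in the home hole, growing counter-clockwise seen from above (-0.1 to 1.25). The table is a grey disc 184 mm across carrying an aluminium bar with white sockets (up to 87 mm above the bench, within 85 mm of the axis) and an arm over the ring with the pin's housing. It turns easily (about 0.1 N m friction).
- plunger (a joint): Lift of the spring-loaded pin with its knob, m: 0 fully home, 0.009 to 0.011 when the pin's tip rides on the ring, 0.018 fully up. The spring pushes it down with 4.5 N at 0, growing by 0.3 N per mm. It slides vertically in the table's arm and travels round with the table.
- knob_grip (a point): Centre of the knob on top of the pin: a black upright cylinder 25 mm in diameter and 24 mm high, 115 mm from the turning axis, its centre 92 mm above the bench when the pin is home. Under it stands the round housing, 18 mm in diameter, its top 78 mm above the bench; the arm's top is 58 mm above the bench.
- pin: The steel index pin under the knob, 8 mm in diameter, vertical, with a round nose. Origin on the pin's axis, at bench level when the pin is home (nose then 30 mm above the bench, 10 mm deep in its hole), rising with the plunger. In a hole it has about 1.5 mm play each way. A load above 25 N forces it.
- spool: Bystander: white spool with wire, 60 mm across, 45 mm high, standing beside the turntable. Origin at the centre of its underside.
- jar: Bystander: small amber jar, 44 mm across, 50 mm high, standing behind the turntable. Origin at the centre of its underside.
- driver: Bystander: screwdriver, 180 mm long, lying on the bench at the robot's left. Origin near its middle, at bench level.
- spanner: Bystander: spanner, 150 mm long, lying on the bench at the robot's right. Origin near its middle, at bench level.

How it is judged:
By the outcome, as a careful person would: the job done as asked, in the order asked, and still so for the second after the job is handed in, with the robot touching nothing.
It also fails if it takes over 45 s, if anything falls off the work surface, if the arm or the gripper's body presses on something with over 40 N, if the wrist force passes 120 N, or if a joint passes its speed limit or range.

## Working session

There is one attempt and no reset: what is moved stays moved. The work goes in short steps, each a Python script; the robot and the scene stay as the last script left them, time stands still between calls to the robot, and variables do not carry over. Pictures are saved under pics/ and viewed, at most 10 in all, crops included, and the job is handed in when it is done.

```bash
ls; mkdir -p pics; python3 - <<'E'
from rig import arm
import cv2,numpy as np
for n in("scene","top"):
    im=arm.grab_frame(n); cv2.imwrite(f"pics/{n}0.png",im[:,:,::-1])
    c=arm.calibration(n); print(n,{k:np.round(v,4).tolist() for k,v in c.items()})
s=arm.observe(); print(s['t'],s['tcp_rot'],s['ft_force'],s['gripper_width'],arm.tips_ahead)
E
```

```text
pics
scene {'fx': 472.8587, 'fy': 472.8587, 'cx': 259.4572, 'cy': 188.9686, 'R': [[-0.6262, 0.7796, -0.0032], [0.5585, 0.4458, -0.6995], [-0.544, -0.4398, -0.7146]], 't': [0.3658, -0.2536, 1.8828]}
top {'fx': 380.6837, 'fy': 380.6837, 'cx': 257.3617, 'cy': 191.1168, 'R': [[0.0249, -0.9997, 0.0063], [-0.9809, -0.0256, -0.193], [0.1931, -0.0014, -0.9812]], 't': [-0.0466, 0.5699, 1.292]}
0.1 [-3.14065700e+00 -1.45208943e-04  2.96761816e-01] [-0.21404206 -0.07219992  0.24951047] 0.08513509574435431 0.017
```

View pics/scene0.png

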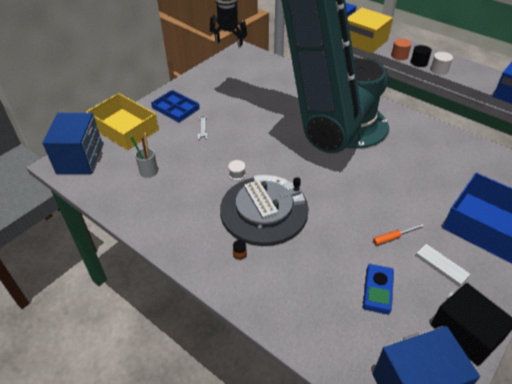

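View pics/top0.png

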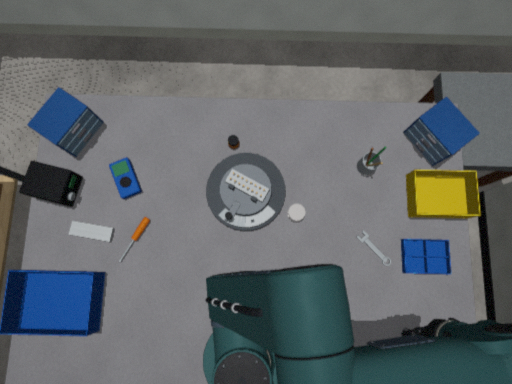

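The scene view shows the plate centre at about (264,209) and the knob at (297,184). In the top view the plate is at (246,192), the knob at (229,216), the spool at (297,212) and the jar at (233,142).

```bash
cat > h.py <<'E'
from rig import arm
import cv2,numpy as np
def ray(c,uv):
    R=np.array(c['R']);t=np.array(c['t'])
    d=R.T@np.array([(uv[0]-c['cx'])/c['fx'],(uv[1]-c['cy'])/c['fy'],1]); return -R.T@t,d/np.linalg.norm(d)
def at_z(c,uv,z):
    o,d=ray(c,uv); return o+d*(z-o[2])/d[2]
def tri(obs):
    A=0;b=0
    for c,uv in obs:
        o,d=ray(c,uv);P=np.eye(3)-np.outer(d,d);A=A+P;b=b+P@o
    X=np.linalg.solve(A,b)
    return X,[np.linalg.norm((np.eye(3)-np.outer(ray(c,uv)[1],ray(c,uv)[1]))@(X-ray(c,uv)[0])) for c,uv in obs]
def proj(c,X):
    p=np.array(c['R'])@X+c['t']; return np.array([c['fx']*p[0]/p[2]+c['cx'],c['fy']*p[1]/p[2]+c['cy']])
E
python3 - <<'E'
from h import *
s,t=arm.calibration("scene"),arm.calibration("top")
k,r=tri([(s,(297,183)),(t,(229,216))]);print("knob",k,r)
print("axis",at_z(s,(264,210),.02),at_z(t,(246,192),.02))
print("spool",at_z(t,(297,212),.045),"jar",at_z(t,(233,142),.05))
w=arm.calibration("wrist");o=-np.array(w['R']).T@w['t'];print("wristcam",o,np.array(w['R']),w['fx'],w['cx'],arm.observe()['eef_pos'])
for yaw in (-1.57,-.8,0,.8,1.57,2.4,3.14):print(yaw,arm.inverse_kinematics([k[0],k[1],.25],[3.1416,0,yaw]))
E
```

```text
knob [0.47440616 0.0649766  0.08562064] [np.float64(0.0027494715585022708), np.float64(0.002749471558502212)]
axis [0.58569472 0.02029882 0.02      ] [0.57353102 0.00909118 0.02      ]
spool [ 0.50144615 -0.17392825  0.045     ] jar [0.75212986 0.06129269 0.05      ]
wristcam [ 0.2181358  -0.48200249  0.37347529] [[ 2.93383810e-01 -9.55994305e-01 -9.10928074e-04]
 [-9.21035518e-01 -2.82910421e-01  2.67685018e-01]
 [-2.56163064e-01 -7.76954533e-02 -9.63506046e-01]] 318.157496135463 251.1066716779369 [ 0.15349514 -0.5018267   0.24787032]
-1.57 [-3.42846312e-02  1.83410686e-01 -1.51267713e-01  1.23611059e+00
  2.57666249e-07 -1.60587728e+00]
-0.8 [-3.42874978e-02  1.83411840e-01 -1.51266225e-01  1.23611317e+00
  5.29594440e-06 -2.37588015e+00]
0 [-3.42886620e-02  1.83415352e-01 -1.51261695e-01  1.23611953e+00
  7.34209200e-06  3.10730399e+00]
0.8 [-3.42872923e-02  1.83419106e-01 -1.51256852e-01  1.23612581e+00
  4.93462664e-06  2.30730536e+00]
1.57 [-3.42843446e-02  1.83420815e-01 -1.51254648e-01  1.23612821e+00
 -2.45970736e-07  1.53730831e+00]
2.4 [-3.42813073e-02  1.83419466e-01 -1.51256388e-01  1.23612525e+00
 -5.58409226e-06  7.07311346e-01]
3.14 [-3.42803069e-02  1.83416158e-01 -1.51260655e-01  1.23611927e+00
 -7.34248580e-06 -3.26876533e-02]
```

```bash
python3 - <<'E'
from h import *
import json
ims=[];cs=[]
for i,(p) in enumerate([(.50,.10,.27),(.50,-.0,.27)]):
    arm.goto(p,[3.1416,0,2.67]); arm.pause(.3)
    c=arm.calibration("wrist"); im=arm.grab_frame("wrist")
    cs.append({k:np.array(v).tolist() for k,v in c.items()}); cv2.imwrite(f"pics/w{i}.png",im[:,:,::-1])
json.dump(cs,open("w.json","w")); print(arm.observe()['t'],arm.observe()['ft_force'])
for c in cs: print(proj(c,np.array([.474,.065,.1])),proj(c,np.array([.58,.015,.02])))
E
```

```text
3.75 [ 0.43459768 -1.14908888 -0.13963645]
[205.81730218 165.35367082] [220.56833703 242.14107212]
[301.14936874 116.90163775] [290.14554894 209.23495157]
```

View pics/w0.png

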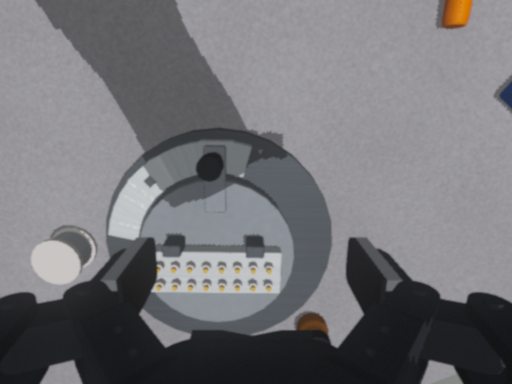

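View pics/w1.png

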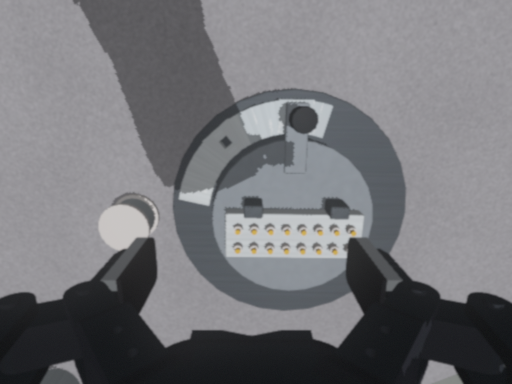

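Wrist views: w0 shows the knob at (210,166) and the next hole at (151,182); w1 shows the knob at (304,119) and the hole at (226,142). Next I fit the axis from the plate outline and triangulate both points.

```bash
cat > fit.py <<'E'
from h import *
import json
from scipy.optimize import least_squares
cs=json.load(open("w.json")); g=[cv2.imread(f"pics/w{i}.png",0) for i in(0,1)]
def blob(im,uv,r,th):
    u,v=uv; sub=im[v-r:v+r+1,u-r:u+r+1]
    n,l,st,ce=cv2.connectedComponentsWithStats((sub<th).astype(np.uint8))
    k=1+np.argmin([np.hypot(*(ce[j]-r))-.1*st[j,4]**.5*3 for j in range(1,n)]); return ce[k]+[u-r,v-r],st[k]
K=[blob(g[i],p,22,32) for i,p in enumerate([(210,166),(304,119)])]
for a in K:print("knob",a)
H=[]
for i,p in enumerate([(151,182),(226,142)]):
    sub=g[i][p[1]-8:p[1]+9,p[0]-8:p[0]+9]; print(sub[8,:],sub[:,8])
    m=(sub<(int(sub[4:13,4:13].min())+np.median(sub))/2).astype(np.uint8)
    n,l,st,ce=cv2.connectedComponentsWithStats(m); j=l[8,8]; H.append(ce[j]+[p[0]-8,p[1]-8]); print(H[-1],st[j])
knob,rk=tri(list(zip(cs,[k[0] for k in K]))); hole,rh=tri(list(zip(cs,H)))
print("knob",knob,rk,"hole",hole,rh)
# plate outline: extremes (axis-aligned)
ext=[dict(l=107,r=331,t=128,b=335),dict(l=173,r=405,t=88.5,b=309.5)]
a=np.linspace(0,2*np.pi,360)
def res(x):
    o=[]
    C=np.c_[x[0]+.145*np.cos(a),x[1]+.145*np.sin(a),np.full(360,x[2])]
    for c,e in zip(cs,ext):
        p=np.array([proj(c,X) for X in C]); o+=[p[:,0].min()-e['l'],p[:,0].max()-e['r'],p[:,1].min()-e['t'],p[:,1].max()-e['b']]
    return o
f=least_squares(res,[.58,.015,.03]);A=f.x;print("axis",A,np.round(f.fun,1))
for n,X in(("knob",knob),("hole",hole)):
    d=X-A;print(n,"r",np.hypot(*d[:2]),"phi",np.arctan2(d[1],d[0])%(2*np.pi))
E
python3 fit.py
```

```text
Traceback (most recent call last):
  File "fit.py", line 9, in <module>
    K=[blob(g[i],p,22,32) for i,p in enumerate([(210,166),(304,119)])]
       ~~~~^^^^^^^^^^^^^^
  File "fit.py", line 8, in blob
    k=1+np.argmin([np.hypot(*(ce[j]-r))-.1*st[j,4]**.5*3 for j in range(1,n)]); return ce[k]+[u-r,v-r],st[k]
        ~~~~~~~~~^^^^^^^^^^^^^^^^^^^^^^^^^^^^^^^^^^^^^^^^^^^^^^^^^^^^^^^^^^^^^
ValueError: attempt to get argmin of an empty sequence
```

```bash
sed -i 's/,22,32)/,22,48)/' fit.py; sed -i '8a for i,p in enumerate([(210,166),(304,119)]): print(g[i][p[1],p[0]-20:p[0]+21:2],g[i][p[1]-20:p[1]+21:2,p[0]])' fit.py; sed -i '9{h;d};' fit.py; sed -i '7i for _i,_p in enumerate([(210,166),(304,119)]): print(g[_i][_p[1],_p[0]-20:_p[0]+21:2],g[_i][_p[1]-20:_p[1]+21:2,_p[0]])' fit.py; sed -n 5,12p fit.py; python3 fit.py
```

```text
def blob(im,uv,r,th):
    u,v=uv; sub=im[v-r:v+r+1,u-r:u+r+1]
for _i,_p in enumerate([(210,166),(304,119)]): print(g[_i][_p[1],_p[0]-20:_p[0]+21:2],g[_i][_p[1]-20:_p[1]+21:2,_p[0]])
    n,l,st,ce=cv2.connectedComponentsWithStats((sub<th).astype(np.uint8))
    k=1+np.argmin([np.hypot(*(ce[j]-r))-.1*st[j,4]**.5*3 for j in range(1,n)]); return ce[k]+[u-r,v-r],st[k]
K=[blob(g[i],p,22,48) for i,p in enumerate([(210,166),(304,119)])]
for a in K:print("knob",a)
H=[]  File "fit.py", line 8
    n,l,st,ce=cv2.connectedComponentsWithStats((sub<th).astype(np.uint8))
IndentationError: unexpected indent
```

```bash
sed -n 7p fit.py > /tmp/l; sed -i 7d fit.py; sed -i '4r /tmp/l' fit.py; python3 fit.py
```

```text
[113 115 112  71  36  33  35  35  35  34  34  35  35  36  34  32  37  72
  98 112 113] [78 90 89 66 31 31 35 35 35 34 34 34 35 35 34 37 35 43 83 88 88]
[110  85  76  45  57  68  68  69  68  68  68  67  67  66  65  65  68 157
 192 191 191] [142 164 134 134  63  68  68  68  68  68  68  68  67  67  65  65  64  94
 147 150 150]
knob (array([209.61646235, 166.441331  ]), array([  9,   9,  26,  28, 571], dtype=int32))
knob (array([291.8, 114.8]), array([ 8, 12,  6, 13, 20], dtype=int32))
[186 163 131 106  98 100 101  99  97  95  93  94 103 117 126 128 128] [127 124 114 105  96  94  94  96  97  99 104 119 148 176 192 196 196]
[150.22580645 180.72580645] [ 2  2 12 10 62]
[122 110  98  85  76  65  60  59  60  60  60  61  73  95 117 127 129] [126 115  94  72  62  60  60  59  60  59  59  64  77  98 116 126 127]
[225.46478873 141.54929577] [ 3  3 10 10 71]
knob [0.47576203 0.06124412 0.07110805] [np.float64(0.004421202015514458), np.float64(0.004421202015514477)] hole [ 0.46766921 -0.0148505   0.03859355] [np.float64(0.00017443125709168937), np.float64(0.0001744312570916748)]
axis [0.57987907 0.01313483 0.01753738] [-0.3  0.6  0.5  0.6 -0.  -0.2 -0.  -1.1]
knob r 0.11469463822771085 phi 2.708747368069452
hole r 0.11564700726850688 phi 3.3860081602280276
```

```bash
sed -i 's/,22,48)/,22,(48,80)[i])/' fit.py; python3 fit.py | grep -E "knob|axis"
```

```text
knob (array([209.61646235, 166.441331  ]), array([  9,   9,  26,  28, 571], dtype=int32))
knob (array([302.24369748, 118.9210084 ]), array([  6,   9,  29,  27, 595], dtype=int32))
knob [0.47730066 0.0660339  0.09218958] [np.float64(0.00023430601142164986), np.float64(0.00023430601142158773)] hole [ 0.46766921 -0.0148505   0.03859355] [np.float64(0.00017443125709168937), np.float64(0.0001744312570916748)]
axis [0.57987907 0.01313483 0.01753738] [-0.3  0.6  0.5  0.6 -0.  -0.2 -0.  -1.1]
knob r 0.1154150859749308 phi 2.66546888692313
```

Knob centre is (0.477, 0.066, 0.092) at r = 115 mm, and the hole top is at z = 0.039 at r = 116 mm, so all heights and radii agree with the given sizes. The next hole lies at about 0.72 rad. Now grasp the knob.

```bash
cat >> h.py <<'E'
A=np.array([.5799,.0131]); P0=2.667; R=.115; ZH=.094
def pose(turn,lift,r=R):
    p=P0+turn; return [A[0]+r*np.cos(p),A[1]+r*np.sin(p),ZH+lift],[np.pi,0,(p+np.pi)%(2*np.pi)-np.pi]
def to(turn,lift,v=.05,r=R): 
    p,o=pose(turn,lift,r); arm.servo_line(p,o,max_speed=v)
def st(msg=""):
    s=arm.observe(); p=np.array(s['eef_pos']); d=p[:2]-A; a=np.arctan2(d[1],d[0])%(2*np.pi)
    f=np.array(s['ft_force']); e=np.array([np.cos(a),np.sin(a)])
    F=[f[:2]@e, f[:2]@[-e[1],e[0]], f[2]]
    print(msg,"t%.2f turn %.4f r %.4f lift %.4f  F rad/tan/z %.1f %.1f %.1f w %.4f g %.1f"%(s['t'],a-P0,np.hypot(*d),p[2]-ZH,*F,s['gripper_width'],s['grasp_force'])); return F
E
python3 - <<'E'
from h import *
p,o=pose(0,.07); arm.goto(p,o); st("above")
to(0,0,.1); arm.pause(.2); st("down")
arm.grab(effort=20); arm.pause(.2); st("grab")
cv2.imwrite("pics/w2.png",arm.grab_frame("wrist")[:,:,::-1])
E
```

```text
above t4.33 turn -0.0021 r 0.1144 lift 0.0709  F rad/tan/z -0.4 0.3 0.4 w 0.0854 g 0.0
down t5.38 turn -0.0011 r 0.1147 lift 0.0005  F rad/tan/z -0.0 0.4 0.4 w 0.0855 g 0.0
grab t6.16 turn -0.0005 r 0.1150 lift 0.0001  F rad/tan/z 0.5 -0.5 4.0 w 0.0245 g 21.4
```

View pics/w2.png

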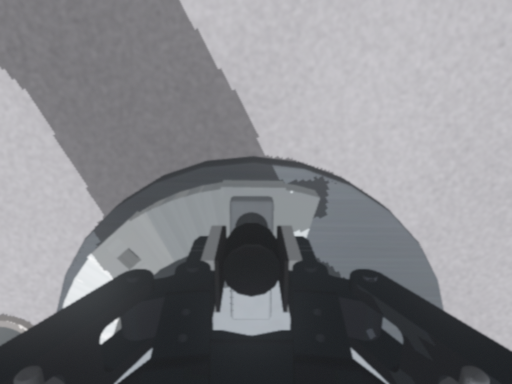

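The picture shows the knob centred between the pads at (252,258), with a width of 24.5 mm and side loads under 1 N. The next hole is visible at (128,257). Next I lift the pin and start the turn.

```bash
python3 - <<'E'
from h import *
for l in (.005,.010,.0145):
    to(0,l,.03); st("lift")
arm.pause(.1); F=st("up")
if F[2]<-4 and max(abs(F[0]),abs(F[1]))<5:
    for a in np.arange(.06,.61,.06):
        to(a,.0145,.06); F=st("turn")
        if max(abs(F[0]),abs(F[1]))>10: break
arm.pause(.1); st()
E
```

```text
lift t6.53 turn 0.0009 r 0.1151 lift 0.0049  F rad/tan/z -1.4 -0.9 -5.6 w 0.0242 g 20.5
lift t6.84 turn 0.0007 r 0.1151 lift 0.0100  F rad/tan/z -1.2 -0.8 -8.3 w 0.0245 g 20.4
lift t7.14 turn 0.0003 r 0.1151 lift 0.0146  F rad/tan/z -1.8 -0.7 -9.4 w 0.0241 g 20.3
up t7.24 turn 0.0003 r 0.1151 lift 0.0145  F rad/tan/z -1.4 -0.2 -9.1 w 0.0241 g 20.3
turn t7.51 turn 0.0607 r 0.1151 lift 0.0144  F rad/tan/z -2.0 0.0 -8.9 w 0.0242 g 20.3
turn t7.78 turn 0.1193 r 0.1151 lift 0.0144  F rad/tan/z -0.3 -0.9 -9.8 w 0.0244 g 20.4
turn t8.04 turn 0.1787 r 0.1151 lift 0.0144  F rad/tan/z -0.6 -0.8 -9.4 w 0.0241 g 20.4
turn t8.31 turn 0.2384 r 0.1151 lift 0.0144  F rad/tan/z 0.4 0.1 -9.4 w 0.0244 g 20.4
turn t8.57 turn 0.2986 r 0.1152 lift 0.0144  F rad/tan/z 1.4 0.1 -9.8 w 0.0244 g 20.5
turn t8.84 turn 0.3584 r 0.1152 lift 0.0144  F rad/tan/z 2.3 -0.1 -9.8 w 0.0238 g 20.5
turn t9.11 turn 0.4185 r 0.1152 lift 0.0144  F rad/tan/z 2.2 -0.1 -10.4 w 0.0246 g 20.5
turn t9.38 turn 0.4785 r 0.1152 lift 0.0144  F rad/tan/z 2.8 -0.7 -9.7 w 0.0245 g 20.5
turn t9.64 turn 0.5382 r 0.1152 lift 0.0144  F rad/tan/z 3.9 -1.2 -10.3 w 0.0242 g 20.5
turn t9.91 turn 0.5986 r 0.1152 lift 0.0144  F rad/tan/z 5.2 -0.7 -9.0 w 0.0243 g 20.5
 t10.01 turn 0.5979 r 0.1152 lift 0.0144  F rad/tan/z 4.9 0.6 -9.0 w 0.0246 g 20.5
```

```bash
python3 - <<'E'
from h import *
to(.64,.0145,.05,r=.1155); F=st("640")
l=.0145
while l>.0085:
    l-=.0005 if l<.012 else .0015
    to(.64,l,.02,r=.1155); F=st("lower")
    if F[2]>-4.5: break
E
```

```text
640 t10.26 turn 0.6398 r 0.1153 lift 0.0146  F rad/tan/z 1.7 -0.8 -8.7 w 0.0241 g 20.5
lower t10.51 turn 0.6393 r 0.1153 lift 0.0130  F rad/tan/z 2.1 -1.0 -9.8 w 0.0243 g 20.5
lower t10.76 turn 0.6393 r 0.1154 lift 0.0115  F rad/tan/z 1.5 -1.6 -8.2 w 0.0245 g 20.6
lower t11.01 turn 0.6399 r 0.1154 lift 0.0110  F rad/tan/z 0.8 -1.5 -8.8 w 0.0244 g 20.6
lower t11.26 turn 0.6400 r 0.1154 lift 0.0105  F rad/tan/z -0.0 -1.9 -8.8 w 0.0241 g 20.6
lower t11.51 turn 0.6402 r 0.1153 lift 0.0100  F rad/tan/z 0.2 -2.9 -7.8 w 0.0243 g 20.7
lower t11.76 turn 0.6405 r 0.1154 lift 0.0097  F rad/tan/z 0.4 -3.1 -4.0 w 0.0243 g 21.1
```

```bash
python3 - <<'E'
from h import *
n=0
for a in np.arange(.65,.80,.01):
    to(a,.0094,.03,r=.1155); F=st("ride")
    if F[2]>8 or abs(F[1])>8: print("load");break
    n=n+1 if F[2]<-6.3 else 0
    if n>=2: print("over hole"); break
E
```

```text
ride t12.01 turn 0.6520 r 0.1154 lift 0.0095  F rad/tan/z 1.1 -1.0 -0.4 w 0.0237 g 21.3
ride t12.26 turn 0.6617 r 0.1154 lift 0.0095  F rad/tan/z 0.5 -1.5 0.2 w 0.0244 g 21.3
ride t12.51 turn 0.6735 r 0.1154 lift 0.0094  F rad/tan/z -0.4 1.6 -2.9 w 0.0244 g 21.1
ride t12.76 turn 0.6820 r 0.1154 lift 0.0093  F rad/tan/z -1.5 3.6 -7.2 w 0.0242 g 20.8
ride t13.01 turn 0.6901 r 0.1155 lift 0.0093  F rad/tan/z -2.4 -0.6 -8.0 w 0.0243 g 20.6
over hole
```

```bash
python3 - <<'E'
from h import *
to(.722,.0094,.04,r=.1155); arm.pause(.1); F0=st("at hole")
l=.0094
while l>.0001:
    l=max(l-.001,0); to(.722,l,.02,r=.1155); F=st("lower")
    if F[2]>2 or max(abs(F[0]-F0[0]),abs(F[1]-F0[1]))>6: print("contact"); break
E
```

```text
at hole t13.36 turn 0.7212 r 0.1155 lift 0.0093  F rad/tan/z -2.6 -0.2 -7.9 w 0.0242 g 20.6
lower t13.61 turn 0.7214 r 0.1155 lift 0.0084  F rad/tan/z -2.7 -1.3 -8.2 w 0.0244 g 20.7
lower t13.86 turn 0.7214 r 0.1155 lift 0.0074  F rad/tan/z -1.5 -1.2 -7.6 w 0.0244 g 20.7
lower t14.11 turn 0.7215 r 0.1155 lift 0.0063  F rad/tan/z -2.5 -1.6 -7.6 w 0.0243 g 20.7
lower t14.36 turn 0.7219 r 0.1155 lift 0.0054  F rad/tan/z -3.0 -2.2 -7.1 w 0.0242 g 20.8
lower t14.61 turn 0.7219 r 0.1155 lift 0.0044  F rad/tan/z -3.1 -1.7 -6.3 w 0.0239 g 20.8
lower t14.86 turn 0.7222 r 0.1155 lift 0.0034  F rad/tan/z -2.7 -0.7 -6.4 w 0.0240 g 20.8
lower t15.11 turn 0.7220 r 0.1155 lift 0.0023  F rad/tan/z -2.1 -1.2 -6.7 w 0.0245 g 20.8
lower t15.36 turn 0.7221 r 0.1155 lift 0.0014  F rad/tan/z -2.4 -1.8 -6.2 w 0.0243 g 20.9
lower t15.61 turn 0.7220 r 0.1155 lift 0.0004  F rad/tan/z -2.3 -1.3 -6.5 w 0.0243 g 20.9
lower t15.86 turn 0.7225 r 0.1155 lift 0.0002  F rad/tan/z -0.5 -1.4 -0.7 w 0.0241 g 21.3
```

The pin went down freely to its stop, where the spring force comes off the tool. I release, retreat and check.

```bash
python3 - <<'E'
from h import *
arm.ungrasp(); arm.pause(.2); st("open")
to(.722,.12,.12,r=.1155); st("up")
p,o=pose(0,.176); arm.goto([.50,0,.27],[np.pi,0,2.67]); arm.pause(.3); st()
import json
c=arm.calibration("wrist"); im=arm.grab_frame("wrist"); cv2.imwrite("pics/w3.png",im[:,:,::-1])
for t in(.70,.722,.74):
  X,_=pose(t,0); print(t,proj(c,np.array([X[0],X[1],.104])))
E
```

```text
open t16.68 turn 0.7220 r 0.1155 lift 0.0000  F rad/tan/z -0.0 -0.2 -0.2 w 0.0856 g 0.0
up t17.83 turn 0.7210 r 0.1158 lift 0.1194  F rad/tan/z 0.2 -0.6 0.1 w 0.0858 g 0.0
 t18.89 turn 0.6376 r 0.0812 lift 0.1758  F rad/tan/z 0.6 -0.7 -0.1 w 0.0853 g 0.0
0.7 [223.16578122 149.92006455]
0.722 [221.12069427 151.69255402]
0.74 [219.48235   153.1723786]
```

View pics/w3.png

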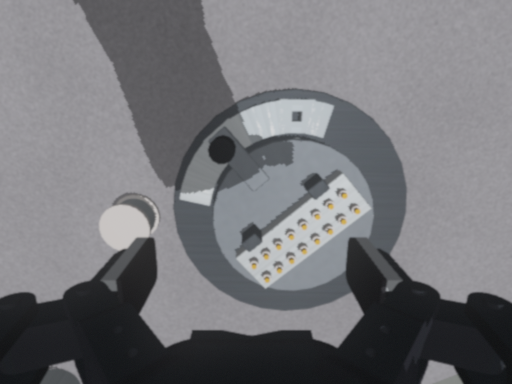

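The knob now sits at (222,150), where the projection puts it for a home pin (221,152). The empty home hole shows at (297,116), and the spool stands unmoved at (125,227).

```bash
python3 -c "
from rig import arm; print(arm.job_done())"
```

```text
the job is handed in; nothing more can be done
None
```

The pin is home in the next hole, at about 0.72 rad counter-clockwise, with the table locked and the knob released; side loads stayed under about 6 N, the spool in my last view had not moved, and I handed the job in at about 19 s.

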